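# Zero the cornea thickness gauge and hold its tips open

### The job

The practice corneas are about to be measured on the bench thickness gauge. With its tips closed, zero it by pressing the round button on its console fully down and letting it come up again; after that, swing the black-knobbed lifting lever on the side of its head down against the spring until it meets its stop. Finish with the gripper still holding the lever there, so that a colleague can slip a cornea between the tips, and leave the eye block, forceps and lens dish where they are.

Things in the scene. Friction and masses are not known exactly. Their poses are not given: they have to be found in the camera images.
- gauge: Ivory bench thickness gauge, fixed. Base 170 x 240 mm, 32 mm high; origin centre of its underside, x to its back, y to its left, z up. In its frame (mm): head 50 x 46 at (-30, -35), top 226; steel column 28 thick at (50, -35), top 222; console 150 x 100 at (-3, 65), top 55, display at its back 110 high. The spindle under the head rests on the anvil (tips closed); the lever lifts it 12 mm.
- zero_button (a joint): Travel of the zero button in m: 0 up, 0.006 fully down. A spring lifts it; 1.5 N starts it and about 5 N takes it fully down.
- zero_button_top (a point): Centre of the top of the zero button: grey, round, 24 mm across, in a flat steel ring 40 mm across, on the front part of the console; pressed straight down. 77 mm above the bench when up, at (-45, 65) mm in the gauge's frame.
- lift_lever (a joint): Angle of the lifting lever in rad: 0 at rest, pointing forwards and 50 degrees upwards; 1.05 at its hard stop, pointing forwards and 10 degrees downwards. A spring always drives it back to 0: pushing square on the knob takes about 3.7 N to start and 7.6 N at the stop.
- lever_pivot (a point): Fixed point on the lever's hinge axis, in the plane where the lever swings: at (-30, -78, 175) mm in the gauge's frame, axes as the gauge's. The hinge axis is y; the knob swings in the x-z plane, forwards (-x) and down.
- lever_knob (a point): Centre of the black ball knob, 22 mm across, at the end of the 8 mm steel lever, 95 mm from the pivot; moves with the lever. At rest 248 mm above the bench, 61 mm in front of the pivot; at the stop 158 mm above it, 94 mm in front. Nothing stands above the knob or within 40 mm of its sides. (The small black knob on the back of the column is only its clamp.)
- eye_block: Bystander: ivory practice block 90 x 75 x 45 mm with a model eye on top, loose on a steel tray (280 x 200 x 20 mm) well to one side of the gauge; origin at the centre of its underside.
- forceps: Bystander: steel forceps 120 mm long, 8 mm thick, lying on the same tray; origin at the middle of the underside.
- lens_dish: Bystander: low steel dish 66 mm across, 16 mm high, with a clear practice cornea in it, loose on the bench in front of the gauge; origin at the centre of its underside.

How it is judged:
By the outcome, as a careful person would: the job done as asked, in the order asked, and still so for the second after the job is handed in, while the arm keeps its last pose, push and grip.
It also fails if it takes over 43 s, if anything falls off the work surface, if the arm or the gripper's body presses on something with over 40 N, if the wrist force passes 120 N, or if a joint passes its speed limit or range.

### The arm

A 6-joint arm with a two-finger parallel gripper is mounted at the origin on the work surface. World frame = base frame: x ahead of the robot, y to its left, z up, the work surface at z = 0. Lengths are in m, angles in rad, forces in N, time in s.
With the tool pointing down it reaches from about 0.275 to 0.85 m from the base axis. Payload 5.2 kg.
Tool frame: the origin (TCP) lies midway between the tips of the shut fingers; the grasp point (between the pads) lies 19 mm behind it; z points along the fingers, y is the line along which they close (so a half turn about z gives the same grasp; the last joint's range is limited). The gripper opens to 85 mm and grips with 20 to 120 N. Pads are 22 mm wide; open, the fingers measure 114 mm over their backs; the gripper's body (76 mm by 85 mm) begins 54 mm behind the grasp point. The pads swing forward as they close: fully open they stand 13 mm farther back than shut.
Start: joints at [-1.458, 0.259, 1.535, -0, 1.348, -0.203], TCP at [0.171, -0.523, 0.231] pointing down, gripper open.
Joint ranges: [-3.14, 3.14], [-0.91, 2.08], [0.19, 2.58], [-1.22, 4.36], [0.22, 2.71], [-3.12, 3.12]. Speed limits (rad/s): [2.57, 2.57, 3.14, 3.14, 3.14, 3.14].

### API

Orientations are given as a 3x3 rotation matrix whose columns are the frame's x, y, z axes.
In Python, from plant import env gives the robot as it stands.
- The arm moves only by the tool play_rows, never from a script. Its argument "plan" is a list of rows, each an object with "rotation": the turn, a rotation vector about the tool's x, y, z in rad, a list of three; "xyz": the shift along the tool's x, y, z in cm, a list of three; "hand": the opening in per cent of the stroke, from 0 (shut) to 100 (fully open). In form: [{"rotation": [ax, ay, az], "xyz": [x, y, z], "hand": hand}, ...]. A call has 1 to 20 rows; each row shifts and turns the commanded pose from where the row before left it, along the tool's axes as they then stand; what a row does not reach is not made up. A row lasts 1/8 s, in which the tool goes at most 62.5 mm and 10.7 degrees, less where a joint would pass 70% of its speed; a pose out of reach is approached as far as the arm can. A call with a gripper value outside its range is refused whole. The fingers move at their own pace and stop on an object; "squeeze" is the grip in N (left out, the last holds). Time passes only in rows, so rows that do not move let the fingers close. It gives the time, the measured TCP pose, the force, the opening and the grip force at its end, in the units of the state.
- env.read_state(): the state, without advancing time (a new reading comes with each control period).
- env.snapshot(name): name is "scene" or "top" or "wrist"; returns (picture, depth): 420x560x3 uint8, red, green, blue; 420x560 float32, m along the optical axis (not along the pixel's ray), 0 where there is no reading.
- env.calibration(name): a dict with "camera_matrix" (3x3 intrinsics, pixels), "camera_from_world" (4x4, takes a point from world to camera coordinates); the wrist camera has in their place "hand_eye" (4x4, takes a point from camera to tool coordinates, whose origin is the TCP and whose axes are the flange's). Camera axes: x right, y down, z forward; pixel columns grow to the right and rows downward; lengths in m; the calibration is good to about 2 mm. A picture is of the moment at which its call begins: read the wrist's pose just before it. calibration takes no time and is no camera call.
- env.sign_off(): hands the job in; it is judged then, once.
Trained networks look in the newest picture that a camera, given by its name, has taken for a name from the list of things; names that differ only in an ending like _2 or _b are one class to them, and where a whole thing is asked for, a point or a joint stands for the part that bears it (a point fixed in the world has none). Each returns a list of dicts, best first, with "conf" (0 to 1); they miss things now and then, are a little off and sometimes report something else, mostly with a low value. They report only what shows in the picture. A call takes as long as a camera call.
- env.search_frame(camera, target): "point" ([x, y, z] in m, in world coordinates, good to about 4 mm: the middle of the surface that is visible of it).
The state is a dict: "clock": time; "joints": joint angles; "joint_velocities": joint speeds; "joint_torque": joint torques, N m; "ee_pos": TCP position; "orientation": TCP orientation; "wrist_force": force on the tool from outside, world axes, zero at the start; "ft_torque": the same for the moment, N m; "grip_width": opening from 0.0 (shut) to 1.0 (fully open); "finger_force": force on a finger pad.
Only numpy, scipy, OpenCV 4.12 (cv2) and the standard library are available. Lean on these libraries where they do the work, as an engineer would, in place of code of your own. Each camera call takes 0.05 s, during which the arm holds its last target. There are 200 camera calls.

## Working session

There is one attempt and no reset: what is moved stays moved. The work goes in short steps, Python scripts to look and compute and a tool call to move; the robot and the scene stay as the last step left them, time stands still between calls to the robot, and variables do not carry over. Pictures are saved under pics/ and viewed, at most 10 in all, crops included, and the job is handed in when it is done.

Besides the shell and the picture viewer there is one more tool, called after ">>>" in YAML: its name, and indented under it one key for each argument. play_rows: Moves the arm, as the interface text tells. Its arguments: {"type":"object","properties":{"plan":{"type":"array","items":{"type":"object","properties":{"rotation":{"type":"array","items":{"type":"number"}},"xyz":{"type":"array","items":{"type":"number"}},"hand":{"type":"number"}}}},"squeeze":{"type":"number"}},"required":["plan"]}

```bash
mkdir -p pics; cat > h.py <<'E'
import numpy as np, cv2
from plant import env
def save(cam,fn):
    p,d=env.snapshot(cam); cv2.imwrite('pics/'+fn,p[:,:,::-1]); return p,d
def toworld(cam,d):
    c=env.calibration(cam); K=np.array(c['camera_matrix']); T=np.linalg.inv(np.array(c['camera_from_world']))
    v,u=np.mgrid[:d.shape[0],:d.shape[1]]
    P=np.stack([(u-K[0,2])/K[0,0]*d,(v-K[1,2])/K[1,1]*d,d,np.ones_like(d)],-1)@T.T
    return P[...,:3]
E
python3 - <<'E'
from h import *
ps=[]
for c in ('scene','top'):
    p,d=env.snapshot(c); ps.append(p)
    W=toworld(c,d); np.save(c+'.npy',W)
    for t in ['zero_button_top','lever_knob','gauge','eye_block','forceps','lens_dish','lift_lever','zero_button']:
        print(c,t,[(np.round(r['point'],3).tolist(),round(r['conf'],2)) for r in env.search_frame(c,t)[:2]])
cv2.imwrite('pics/a.png',cv2.resize(np.vstack(ps),(560,840))[:420,:,::-1]);cv2.imwrite('pics/b.png',ps[1][:,:,::-1])
s=env.read_state();print(s['clock'],s['ee_pos'],s['orientation'])
E
```

```text
scene zero_button_top [([0.625, 0.11, 0.075], 0.47), ([0.578, 0.418, 0.05], 0.36)]
scene lever_knob [([0.546, -0.013, 0.237], 0.7)]
scene gauge [([0.652, 0.035, 0.058], 0.95)]
scene eye_block [([0.578, 0.418, 0.05], 0.89)]
scene forceps [([0.458, 0.428, 0.01], 0.57)]
scene lens_dish [([0.495, 0.092, 0.003], 0.73)]
scene lift_lever [([0.548, -0.012, 0.235], 0.59)]
scene zero_button [([0.627, 0.106, 0.079], 0.51)]
top zero_button_top [([0.62, 0.109, 0.074], 0.49)]
top lever_knob [([0.549, -0.016, 0.229], 0.47)]
top gauge [([0.636, 0.029, 0.055], 0.82)]
top eye_block [([0.566, 0.404, 0.047], 0.94), ([0.635, 0.022, 0.057], 0.67)]
top forceps [([0.455, 0.431, 0.01], 0.45), ([0.549, -0.015, 0.229], 0.35)]
top lens_dish [([0.495, 0.098, 0.009], 0.73)]
top lift_lever []
top zero_button []
0.9 [ 0.17083194 -0.52281019  0.23132174] [[ 9.50558810e-01  3.10544599e-01  9.22485346e-06]
 [ 3.10544599e-01 -9.50558810e-01 -1.03099169e-05]
 [ 5.56707671e-06  1.26649108e-05 -1.00000000e+00]]
```

View pics/a.png

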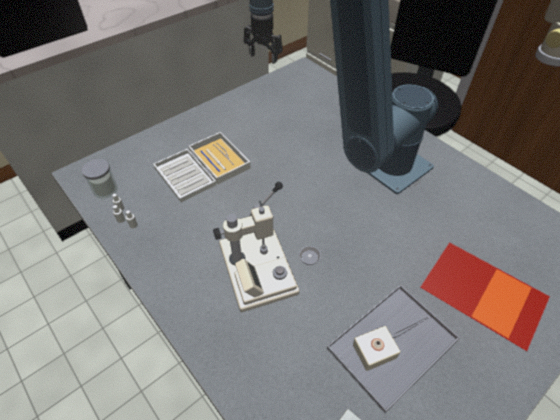

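View pics/b.png

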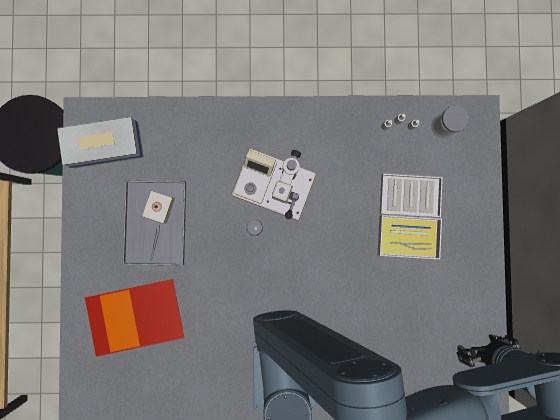

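The scene picture shows the gauge at about (255,255), with its knob at (278,187) and button at (280,272). The top picture has the button near (251,188) and the knob near (290,213). The dish is in front, and the tray is well to the left. The network's positions agree with this.

```bash
cat >> h.py <<'E'
def Rz(a): c,s=np.cos(a),np.sin(a); return np.array([[c,-s],[s,c]])
E
python3 - <<'E'
from h import *
pts=np.vstack([np.load(c+'.npy').reshape(-1,3) for c in('scene','top')])
m=(np.hypot(pts[:,0]-.645,pts[:,1]-.03)<.18)&(pts[:,2]>.022)&(pts[:,2]<.062)
m2=(np.hypot(pts[:,0]-.495,pts[:,1]-.095)>.05)
P=pts[m&m2]; print(len(P)); 
r=cv2.minAreaRect(P[:,:2].astype(np.float32)*1000);print(r)
# model fit: column/head tops, base rect coverage, button, knob
from scipy.optimize import least_squares
Q=P[:,:2]
B=np.array([[-.045,.065],[-.091,-.078]]); Bw=np.array([[.622,.109],[.5475,-.0145]])
def res(p):
    q=(Q-p[:2])@Rz(p[2]); out=np.maximum(np.abs(q)-[.085,.12],0).sum(1)
    return np.r_[np.minimum(out,.01)*1,((B@Rz(p[2]).T+p[:2])-Bw).ravel()*1]
def c(p): return res(p)
s=least_squares(c,[.645,.03,-.25],loss='soft_l1',f_scale=.003);p=s.x
print('gauge',p,np.degrees(p[2]))
for n,g in (('button',[-.045,.065]),('knob',[-.091,-.078]),('pivot',[-.03,-.078]),('stop',[-.124,-.078])): print(n,Rz(p[2])@g+p[:2])
st=pts[(pts[:,2]>.2)&(pts[:,2]<.26)&(np.hypot(pts[:,0]-.645,pts[:,1]-.03)<.18)]
print(np.round(np.c_[(st[:,:2]-p[:2])@Rz(p[2]),st[:,2]][::12],3).tolist()[:60])
E
```

```text
5343
((642.956298828125, 32.8135986328125), (242.10690307617188, 171.0843963623047), 68.642333984375)
gauge [ 0.64281297  0.03225678 -0.3637743 ] -20.842732063450352
button [0.62388501 0.1090144 ]
knob [ 0.53001524 -0.00826078]
pivot [ 0.58702344 -0.02996482]
stop [0.49917474 0.00348076]
[[-0.094, -0.087, 0.255], [-0.093, -0.076, 0.258], [-0.083, -0.079, 0.251], [-0.091, -0.071, 0.253], [-0.099, -0.071, 0.246], [-0.08, -0.073, 0.243], [-0.077, -0.078, 0.231], [-0.066, -0.082, 0.22], [-0.058, -0.081, 0.211], [-0.052, -0.074, 0.209], [-0.039, -0.068, 0.2], [-0.029, -0.042, 0.225], [-0.023, -0.053, 0.211], [-0.054, -0.047, 0.205], [-0.034, -0.033, 0.225], [-0.019, -0.047, 0.211], [-0.048, -0.036, 0.212], [-0.026, -0.033, 0.22], [-0.008, -0.047, 0.207], [-0.035, -0.03, 0.215], [-0.013, -0.038, 0.211], [-0.044, -0.031, 0.208], [-0.008, -0.038, 0.209], [-0.037, -0.025, 0.212], [0.046, -0.044, 0.22], [-0.022, -0.03, 0.209], [-0.051, -0.019, 0.21], [-0.007, -0.035, 0.205], [-0.035, -0.021, 0.209], [0.052, -0.039, 0.22], [-0.017, -0.023, 0.21], [-0.047, -0.017, 0.205], [0.042, -0.028, 0.225], [-0.025, -0.016, 0.212], [0.059, -0.032, 0.224], [-0.011, -0.021, 0.208], [-0.04, -0.012, 0.205], [0.045, -0.025, 0.222], [-0.025, -0.014, 0.205], [0.051, -0.023, 0.223], [-0.021, -0.013, 0.205], [0.044, -0.023, 0.215], [0.059, -0.027, 0.213], [0.059, -0.027, 0.208], [0.052, -0.023, 0.207], [0.063, -0.036, 0.223], [0.054, -0.03, 0.222], [0.055, -0.039, 0.224], [0.044, -0.025, 0.22], [0.044, -0.034, 0.223], [0.042, -0.041, 0.226], [0.036, -0.032, 0.204], [-0.011, -0.015, 0.207], [-0.009, -0.03, 0.21], [-0.01, -0.036, 0.211], [-0.014, -0.034, 0.212], [-0.02, -0.025, 0.212], [-0.027, -0.015, 0.206], [-0.015, -0.047, 0.212], [-0.024, -0.035, 0.221]]
```

>>> play_rows:
  plan:
    - {"rotation": [0, 0, 0.17], "xyz": [0, 0, -2.5], "hand": 0}
    - {"rotation": [0, 0, 0.17], "xyz": [0, 0, -2.5], "hand": 0}
    - {"rotation": [0, 0, 0.17], "xyz": [0, 0, -2.5], "hand": 0}
    - {"rotation": [0, 0, 0.17], "xyz": [0, 0, -2.5], "hand": 0}
    - {"rotation": [0, 0, 0], "xyz": [1.23, -4.7, 0], "hand": 0}
    - {"rotation": [0, 0, 0], "xyz": [1.23, -4.7, 0], "hand": 0}
    - {"rotation": [0, 0, 0], "xyz": [1.23, -4.7, 0], "hand": 0}
    - {"rotation": [0, 0, 0], "xyz": [1.23, -4.7, 0], "hand": 0}
    - {"rotation": [0, 0, 0], "xyz": [1.23, -4.7, 0], "hand": 0}
    - {"rotation": [0, 0, 0], "xyz": [1.23, -4.7, 0], "hand": 0}
    - {"rotation": [0, 0, 0], "xyz": [1.23, -4.7, 0], "hand": 0}
    - {"rotation": [0, 0, 0], "xyz": [1.23, -4.7, 0], "hand": 0}
    - {"rotation": [0, 0, 0], "xyz": [1.23, -4.7, 0], "hand": 0}
    - {"rotation": [0, 0, 0], "xyz": [1.23, -4.7, 0], "hand": 0}
    - {"rotation": [0, 0, 0], "xyz": [1.23, -4.7, 0], "hand": 0}
    - {"rotation": [0, 0, 0], "xyz": [1.23, -4.7, 0], "hand": 0}
    - {"rotation": [0, 0, 0], "xyz": [1.23, -4.7, 0], "hand": 0}
    - {"rotation": [0, 0, 0], "xyz": [1.23, -4.7, 0], "hand": 0}
    - {"rotation": [0, 0, 0], "xyz": [1.23, -4.7, 0], "hand": 0}
    - {"rotation": [0, 0, 0], "xyz": [1.23, -4.7, 0], "hand": 0}
  squeeze: 40

```text
clock: 3.4
ee_pos: [0.6234, 0.1112, 0.3313]
orientation: [[0.934, -0.356, 0.0], [-0.356, -0.934, -0.0], [0.0, 0.0, -1.0]]
wrist_force: [0.0, -0.4, 1.0]
grip_width: -0.004
finger_force: 0.0
```

```bash
cat >> h.py <<'E'
def rel(t):
    s=env.read_state(); R=np.array(s['orientation']); return R.T@(np.array(t)-s['ee_pos'])*100
def wristworld(fn):
    s=env.read_state(); p,d=save('wrist',fn); c=env.calibration('wrist'); K=np.array(c['camera_matrix'])
    T=np.eye(4);T[:3,:3]=s['orientation'];T[:3,3]=s['ee_pos'];T=T@np.array(c['hand_eye'])
    v,u=np.mgrid[:420,:560]
    W=np.stack([(u-K[0,2])/K[0,0]*d,(v-K[1,2])/K[1,1]*d,d,np.ones_like(d)],-1)@T.T
    return p,d,W[...,:3]
E
python3 - <<'E'
from h import *
s=env.read_state();print(s['clock'],s['ee_pos'],s['orientation'],s['joints'],s['wrist_force'],s['grip_width'])
p,d,W=wristworld('w1.png'); np.save('w1.npy',W)
for t in ('zero_button_top','zero_button','lever_knob'): print(t,[(np.round(r['point'],4),r['conf']) for r in env.search_frame('wrist',t)[:2]])
print('rel',rel([.624,.109,.077]))
E
```

```text
3.4 [0.62340625 0.111171   0.33130736] [[ 9.34432590e-01 -3.56139981e-01  2.22105801e-04]
 [-3.56139943e-01 -9.34432611e-01 -1.91697897e-04]
 [ 2.75814188e-04  1.00028015e-04 -9.99999957e-01]] [ 7.04086489e-04  3.72736521e-01  1.13653147e+00 -1.92215337e-04
  1.63210269e+00  1.93562236e+00] [ 0.00453322 -0.36019404  1.02138274] -0.003531103592094704
zero_button_top [(array([0.6296, 0.1079, 0.0728]), 0.53)]
zero_button [(array([0.6261, 0.1075, 0.0787]), 0.75)]
lever_knob [(array([ 0.5458, -0.0134,  0.2316]), 0.89)]
rel [ 0.21114005  0.05051639 25.35061323]
```

View pics/w1.png

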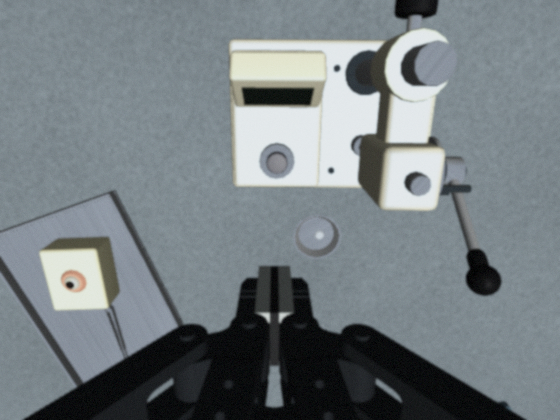

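The wrist view shows the button at pixel (277,161) in its ring, and the knob ball at (484,280). The tool is in line with the gauge. Next I turn those pixels into positions.

```bash
python3 - <<'E'
from h import *
W=np.load('w1.npy')
print(np.median(W[156:167,272:283].reshape(-1,3),0))
b=W[262:296,466:502].reshape(-1,3); b=b[b[:,2]>.2]; print(b.mean(0),np.median(b,0),b.max(0),b.min(0),len(b))
from scipy.optimize import least_squares
s=least_squares(lambda c: np.linalg.norm(b-c,axis=1)-.011,[.53,-.008,.248],loss='soft_l1',f_scale=.002);print('knob',s.x)
q=W[130:175,240:320].reshape(-1,3)
print('rel',rel([.624,.109,.077]))
E
```

```text
[0.62591655 0.10670362 0.07622016]
[ 0.53425004 -0.00604268  0.25281987] [ 0.53461739 -0.00587859  0.25343691] [0.70046547 0.08215714 0.47331719] [ 0.52048993 -0.01820056  0.23560076] 950
knob [ 0.52943219 -0.00819387  0.247051  ]
rel [ 0.21114005  0.05051639 25.35061323]
```

>>> play_rows:
  plan:
    - {"rotation": [0, 0, 0], "xyz": [0.26, 0.2, 4.5], "hand": 0}
    - {"rotation": [0, 0, 0], "xyz": [0, 0, 5], "hand": 0}
    - {"rotation": [0, 0, 0], "xyz": [0, 0, 5], "hand": 0}
    - {"rotation": [0, 0, 0], "xyz": [0, 0, 5], "hand": 0}
    - {"rotation": [0, 0, 0], "xyz": [0, 0, 3.5], "hand": 0}
    - {"rotation": [0, 0, 0], "xyz": [0, 0, 1.5], "hand": 0}
    - {"rotation": [0, 0, 0], "xyz": [0, 0, 0.5], "hand": 0}
    - {"rotation": [0, 0, 0], "xyz": [0, 0, 0.3], "hand": 0}
    - {"rotation": [0, 0, 0], "xyz": [0, 0, 0], "hand": 0}

```text
clock: 4.72
ee_pos: [0.6251, 0.1069, 0.0796]
orientation: [[0.934, -0.356, 0.002], [-0.356, -0.934, -0.0], [0.002, -0.001, -1.0]]
wrist_force: [-0.0, -0.5, -0.3]
grip_width: -0.003
finger_force: 0.0
```

>>> play_rows:
  plan:
    - {"rotation": [0, 0, 0], "xyz": [0, 0, 0.3], "hand": 0}
    - {"rotation": [0, 0, 0], "xyz": [0, 0, 0.2], "hand": 0}
    - {"rotation": [0, 0, 0], "xyz": [0, 0, 0.2], "hand": 0}
    - {"rotation": [0, 0, 0], "xyz": [0, 0, 0], "hand": 0}

```text
clock: 5.22
ee_pos: [0.6252, 0.107, 0.0719]
orientation: [[0.934, -0.356, 0.002], [-0.356, -0.934, 0.0], [0.002, -0.001, -1.0]]
wrist_force: [2.2, -0.2, 3.9]
grip_width: 0.002
finger_force: 2.2
```

>>> play_rows:
  plan:
    - {"rotation": [0, 0, 0], "xyz": [0, 0, 0.15], "hand": 0}
    - {"rotation": [0, 0, 0], "xyz": [0, 0, 0.1], "hand": 0}
    - {"rotation": [0, 0, 0], "xyz": [0, 0, 0], "hand": 0}

```text
clock: 5.6
ee_pos: [0.6253, 0.1071, 0.0709]
orientation: [[0.934, -0.356, 0.003], [-0.356, -0.934, 0.0], [0.003, -0.001, -1.0]]
wrist_force: [-0.7, -0.2, 14.3]
grip_width: -0.001
finger_force: 6.9
```

>>> play_rows:
  plan:
    - {"rotation": [0, 0, 0], "xyz": [0, 0, -0.5], "hand": 0}
    - {"rotation": [0, 0, 0], "xyz": [0, 0, -1.2], "hand": 0}
    - {"rotation": [0, 0, 0], "xyz": [0, 0, -4.5], "hand": 0}
    - {"rotation": [0, 0, 0], "xyz": [0, 0, -5], "hand": 0}
    - {"rotation": [0, 0, 0], "xyz": [0, 0, -5], "hand": 0}
    - {"rotation": [0, 0, 0], "xyz": [0, 0, -5], "hand": 0}
    - {"rotation": [0, 0, 0], "xyz": [0, 0, -5], "hand": 50}
    - {"rotation": [0, 0, 0], "xyz": [-1.2, 3.54, 0], "hand": 50}
    - {"rotation": [0, 0, 0], "xyz": [-1.2, 3.54, 0], "hand": 50}
    - {"rotation": [0, 0, 0], "xyz": [-1.2, 3.54, 0], "hand": 50}
    - {"rotation": [0, 0, 0], "xyz": [-1.25, 3.53, 0], "hand": 50}
    - {"rotation": [0, 0, 0], "xyz": [0, 0, 0], "hand": 50}
    - {"rotation": [0, 0, 0], "xyz": [0, 0, 0], "hand": 50}

```text
clock: 7.22
ee_pos: [0.5284, -0.0076, 0.3307]
orientation: [[0.934, -0.357, -0.001], [-0.357, -0.934, 0.001], [-0.001, -0.0, -1.0]]
wrist_force: [0.3, 0.3, 0.3]
grip_width: 0.504
finger_force: 0.0
```

```bash
python3 - <<'E'
from h import *
s=env.read_state();print(s['clock'],s['ee_pos'],s['wrist_force'],s['grip_width'])
p,d,W=wristworld('w2.png'); np.save('w2.npy',W)
for t in ('zero_button_top','lever_knob'): print(t,[(np.round(r['point'],4),r['conf']) for r in env.search_frame('wrist',t)[:2]])
print('rel',rel([.5295,-.008,.226]))
E
```

```text
7.225 [ 0.52843727 -0.00763649  0.33068746] [0.31744819 0.34005565 0.26736034] 0.5042628938663485
zero_button_top [(array([0.6241, 0.1071, 0.0765]), 0.98)]
lever_knob [(array([ 0.5446, -0.0143,  0.2274]), 0.62)]
rel [ 0.09003698  0.05189138 10.45110822]
```

View pics/w2.png

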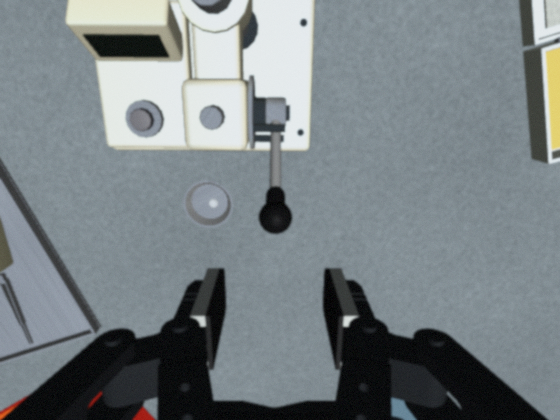

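The button is back up (its top at z ≈ 0.0765). The ball at (275,217) is centred between the fingers, so I descend and grip.

>>> play_rows:
  plan:
    - {"rotation": [0, 0, 0], "xyz": [0.1, 0.05, 3.5], "hand": 50}
    - {"rotation": [0, 0, 0], "xyz": [0, 0, 3.5], "hand": 50}
    - {"rotation": [0, 0, 0], "xyz": [0, 0, 2.2], "hand": 50}
    - {"rotation": [0, 0, 0], "xyz": [0, 0, 1.2], "hand": 50}
    - {"rotation": [0, 0, 0], "xyz": [0, 0, 0], "hand": 50}
    - {"rotation": [0, 0, 0], "xyz": [0, 0, 0], "hand": 15}
    - {"rotation": [0, 0, 0], "xyz": [0, 0, 0], "hand": 15}
    - {"rotation": [0, 0, 0], "xyz": [0, 0, 0], "hand": 15}
    - {"rotation": [0, 0, 0], "xyz": [0, 0, 0], "hand": 15}
  squeeze: 40

```text
clock: 8.5
ee_pos: [0.53, -0.0089, 0.228]
orientation: [[0.934, -0.356, 0.002], [-0.356, -0.934, -0.0], [0.002, -0.0, -1.0]]
wrist_force: [-0.6, 1.3, 4.8]
grip_width: 0.228
finger_force: 39.2
```

```bash
python3 - <<'E'
from h import *
p,d,W=wristworld('w3.png')
p,d=env.snapshot('scene'); c=env.calibration('scene')
q=np.array(c['camera_from_world'])@[.53,-.008,.248,1]; uv=np.array(c['camera_matrix'])@q[:3]; u,v=(uv[:2]/uv[2]).astype(int); print(u,v)
k=cv2.resize(p[v-40:v+40,u-55:u+55],None,fx=5,fy=5,interpolation=2)
a=cv2.imread('pics/w3.png')
cv2.imwrite('pics/w3b.png',np.hstack([a[100:400,150:400],cv2.resize(k,(412,300))[:,:,::-1]]))
E
```

```text
278 185
```

View pics/w3b.png

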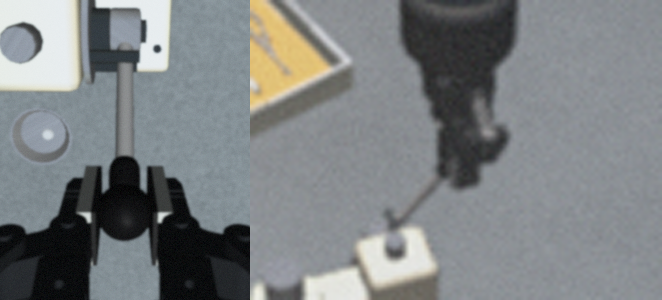

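The ball sits between the pads, with the rod running clear behind it. I now swing it along the arc to about the horizontal.

>>> play_rows:
  plan:
    - {"rotation": [0, 0, 0], "xyz": [0, 0, 0], "hand": 10}
    - {"rotation": [0, 0, 0], "xyz": [-0.62, 0, 0.55], "hand": 10}
    - {"rotation": [0, 0, 0], "xyz": [-0.55, 0, 0.62], "hand": 10}
    - {"rotation": [0, 0, 0], "xyz": [-0.5, 0, 0.66], "hand": 10}
    - {"rotation": [0, 0, 0], "xyz": [-0.45, 0, 0.7], "hand": 10}
    - {"rotation": [0, 0, 0], "xyz": [-0.38, 0, 0.74], "hand": 10}
    - {"rotation": [0, 0, 0], "xyz": [-0.32, 0, 0.76], "hand": 10}
    - {"rotation": [0, 0, 0], "xyz": [-0.25, 0, 0.79], "hand": 10}
    - {"rotation": [0, 0, 0], "xyz": [-0.18, 0, 0.81], "hand": 10}
    - {"rotation": [0, 0, 0], "xyz": [0, 0, 0], "hand": 10}
  squeeze: 60

```text
clock: 9.85
ee_pos: [0.4998, 0.0029, 0.171]
orientation: [[0.934, -0.356, 0.002], [-0.356, -0.934, 0.0], [0.002, -0.001, -1.0]]
wrist_force: [3.2, -0.3, 4.1]
grip_width: 0.195
finger_force: 56.2
```

```bash
python3 - <<'E'
from h import *
p,d,W=wristworld('w4.png')
a=cv2.imread('pics/w4.png')
p,d=env.snapshot('scene'); c=env.calibration('scene')
q=np.array(c['camera_from_world'])@[.50,.003,.19,1]; uv=np.array(c['camera_matrix'])@q[:3]; u,v=(uv[:2]/uv[2]).astype(int); print(u,v)
k=cv2.resize(p[v-40:v+40,u-55:u+55],(412,300),interpolation=2)
cv2.imwrite('pics/w4b.png',np.hstack([a[100:400,150:400],k[:,:,::-1]]))
for t in ('lever_knob','lift_lever'): print(t,[(np.round(r['point'],4),r['conf']) for r in env.search_frame('wrist',t)[:2]])
E
```

```text
289 197
lever_knob [(array([ 0.5374, -0.0105,  0.2022]), 0.74)]
lift_lever [(array([ 0.5373, -0.0092,  0.2   ]), 0.9)]
```

View pics/w4b.png

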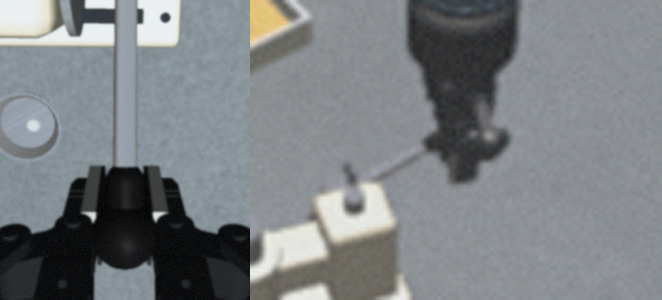

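```bash
cat > ball.py <<'E'
from h import *
from scipy.optimize import least_squares
s=env.read_state();p,d,W=wristworld('tmp.png')
piv=np.array([.643,.0325])+Rz(-.367)@[-.03,-.078]
L=np.c_[((W.reshape(-1,3)[:,:2]-piv)@Rz(-.367)),W.reshape(-1,3)[:,2]-.175]
ok=(np.abs(L[:,1])<.009)&(L[:,0]<-.02)&(np.hypot(L[:,0],L[:,2])<.115)&(d.ravel()>.05)&(L[:,2]>-.06)
Q=L[ok]; r=np.hypot(Q[:,0],Q[:,2]); el=np.degrees(np.arctan2(Q[:,2],-Q[:,0]))
for a in range(20,115,10):
    m=(r>a/1e3)&(r<a/1e3+.01); print(a,m.sum(),np.round(np.percentile(el[m],[10,50,90]),1) if m.any() else '')
t=s['ee_pos']; print('tcp local',(t[:2]-piv)@Rz(-.367),t[2]-.175,s['wrist_force'],s['grip_width'],s['finger_force'])
E
python3 ball.py
```

```text
20 714 [-23.1  27.4  31.2]
30 671 [25.6 28.3 30.1]
40 676 [25.4 27.3 28.7]
50 711 [25.1 26.8 27.9]
60 735 [24.9 26.3 27.3]
70 1017 [25.1 26.9 28.2]
80 1859 [11.7 27.2 28.7]
90 2106 [27.5 29.4 30.4]
100 1824 [27.1 40.2 44.2]
110 511 [41.3 42.1 42.9]
tcp local [-0.09205583 -0.00123607] -0.003548879275410477 [4.32616244 0.13246742 2.85253765] 0.18940343889309433 54.481867253780365
```

The ball slipped up through the pads: the lever is at about 24° of elevation and the pads are on the neck. Friction on the sides isn't dependable, so I'll go back along the arc and release. Then I'll take the knob from above, with the nearly shut fingertips straddling its crown so the push doesn't rely on friction.

>>> play_rows:
  plan:
    - {"rotation": [0, 0, 0], "xyz": [0.43, 0, -1.6], "hand": 20}
    - {"rotation": [0, 0, 0], "xyz": [0.7, 0, -1.5], "hand": 20}
    - {"rotation": [0, 0, 0], "xyz": [0.95, 0, -1.36], "hand": 20}
    - {"rotation": [0, 0, 0], "xyz": [1.17, 0, -1.17], "hand": 20}
    - {"rotation": [0, 0, 0], "xyz": [0, 0, 0], "hand": 45}
    - {"rotation": [0, 0, 0], "xyz": [0, 0, 0], "hand": 50}
    - {"rotation": [0, 0, 0], "xyz": [0, 0, 0], "hand": 50}
    - {"rotation": [0, 0, 0], "xyz": [0, 0, -3.5], "hand": 50}
    - {"rotation": [0, 0, 0], "xyz": [0, 0, -3.5], "hand": 50}
    - {"rotation": [0, 0, 0], "xyz": [0, 0, 0], "hand": 8}
    - {"rotation": [0, 0, 0], "xyz": [0, 0, 0], "hand": 8}
    - {"rotation": [0, 0, 0], "xyz": [0, 0, 0], "hand": 8}
  squeeze: 60

```text
clock: 11.6
ee_pos: [0.5287, -0.0087, 0.2957]
orientation: [[0.934, -0.356, -0.002], [-0.356, -0.934, 0.0], [-0.002, 0.0, -1.0]]
wrist_force: [0.2, -0.1, -1.5]
grip_width: 0.077
finger_force: 0.0
```

```bash
python3 ball.py; cp pics/tmp.png pics/w5.png
```

```text
20 60 [-25.  -22.2 -20.2]
30 83 [51.  53.7 55. ]
40 157 [51.1 53.2 54.5]
50 175 [50.8 52.5 53.5]
60 181 [50.7 52.1 53. ]
70 203 [51.5 53.  54. ]
80 266 [51.5 53.4 54.6]
90 526 [53.3 55.1 56. ]
100 498 [49.5 52.5 54.4]
110 0 
tcp local [-0.06185716 -0.00145621] 0.1206626008926161 [ 0.22404487 -0.14998534 -1.50914121] 0.07732894281288985 0.0
```

View pics/w5.png

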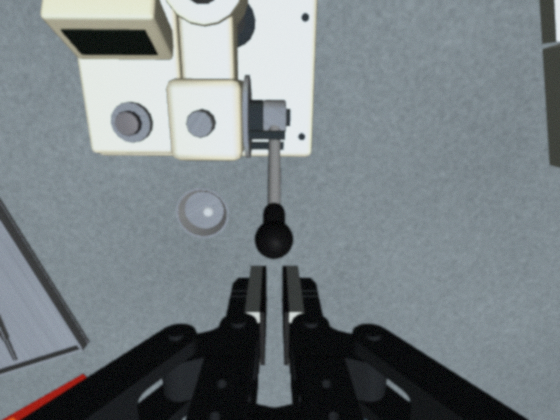

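The lever is back at rest, with the ball at (274,239) in line with the finger gap at 275. I push down along the arc.

>>> play_rows:
  plan:
    - {"rotation": [0, 0, 0], "xyz": [0.05, 0, 2.2], "hand": 8}
    - {"rotation": [0, 0, 0], "xyz": [0, 0, 1.2], "hand": 8}
    - {"rotation": [0, 0, 0], "xyz": [0, 0, 0.4], "hand": 8}
    - {"rotation": [0, 0, 0], "xyz": [-0.62, 0, 0.6], "hand": 8}
    - {"rotation": [0, 0, 0], "xyz": [-0.55, 0, 0.65], "hand": 8}
    - {"rotation": [0, 0, 0], "xyz": [-0.5, 0, 0.68], "hand": 8}
    - {"rotation": [0, 0, 0], "xyz": [-0.45, 0, 0.72], "hand": 8}
    - {"rotation": [0, 0, 0], "xyz": [-0.38, 0, 0.74], "hand": 8}
    - {"rotation": [0, 0, 0], "xyz": [-0.32, 0, 0.76], "hand": 8}
    - {"rotation": [0, 0, 0], "xyz": [-0.25, 0, 0.79], "hand": 8}
    - {"rotation": [0, 0, 0], "xyz": [-0.18, 0, 0.81], "hand": 8}
    - {"rotation": [0, 0, 0], "xyz": [-0.1, 0, 0.82], "hand": 8}
    - {"rotation": [0, 0, 0], "xyz": [-0.04, 0, 0.83], "hand": 8}
    - {"rotation": [0, 0, 0], "xyz": [0, 0, 0], "hand": 8}

```text
clock: 13.4
ee_pos: [0.4977, 0.0036, 0.1854]
orientation: [[0.934, -0.356, -0.001], [-0.356, -0.934, 0.001], [-0.001, -0.0, -1.0]]
wrist_force: [-4.7, 1.9, 6.9]
grip_width: 0.08
finger_force: 3.8
```

```bash
python3 ball.py
```

```text
20 737 [-23.1   4.4   8.5]
30 482 [1.9 4.5 6.5]
40 452 [1.3 3.6 5.1]
50 432 [1.1 3.  4.1]
60 397 [1.2 2.7 3.6]
70 565 [1.2 2.9 4.4]
80 1273 [ 2.2  5.  17.3]
90 1620 [ 6.  24.4 30.8]
100 1606 [23.5 34.5 39.4]
110 986 [24.9 44.2 46.3]
tcp local [-0.09527185 -0.00112429] 0.010406730864320424 [-4.66676406  1.94145991  6.8719506 ] 0.07989469613359469 3.8235650584101677
```

>>> play_rows:
  plan:
    - {"rotation": [0, 0, 0], "xyz": [0.05, 0, 0.6], "hand": 8}
    - {"rotation": [0, 0, 0], "xyz": [0.07, 0, 0.6], "hand": 8}
    - {"rotation": [0, 0, 0], "xyz": [0.05, 0, 0.4], "hand": 8}
    - {"rotation": [0, 0, 0], "xyz": [0, 0, 0.2], "hand": 8}
    - {"rotation": [0, 0, 0], "xyz": [0, 0, 0], "hand": 8}
    - {"rotation": [0, 0, 0], "xyz": [0, 0, 0], "hand": 8}

```text
clock: 14.2
ee_pos: [0.4994, 0.0029, 0.1681]
orientation: [[0.934, -0.356, -0.0], [-0.356, -0.934, 0.0], [-0.0, -0.0, -1.0]]
wrist_force: [-5.9, 3.1, 8.7]
grip_width: 0.08
finger_force: 4.7
```

>>> play_rows:
  plan:
    - {"rotation": [0, 0, 0], "xyz": [0, 0, 0.2], "hand": 8}
    - {"rotation": [0, 0, 0], "xyz": [0, 0, 0.15], "hand": 8}
    - {"rotation": [0, 0, 0], "xyz": [0, 0, 0], "hand": 8}
    - {"rotation": [0, 0, 0], "xyz": [0, 0, 0], "hand": 8}

```text
clock: 14.7
ee_pos: [0.4995, 0.003, 0.1673]
orientation: [[0.935, -0.356, 0.002], [-0.356, -0.935, -0.0], [0.002, -0.001, -1.0]]
wrist_force: [-12.7, 3.0, 28.0]
grip_width: 0.078
finger_force: 14.1
```

```bash
python3 ball.py;cp pics/tmp.png pics/w6.png
```

```text
20 885 [-23.1  -5.8  -1.5]
30 513 [-8.2 -5.7 -3.9]
40 473 [-8.6 -6.6 -5.3]
50 423 [-9.  -7.3 -6.2]
60 392 [-9.3 -7.8 -6.9]
70 579 [-9.4 -7.6 -6.1]
80 2399 [-7.   8.1 19.4]
90 2244 [-4.1 26.9 38.1]
100 3015 [17.  39.5 43.4]
110 148 [20.6 23.2 25. ]
tcp local [-0.09330355 -0.00103385] -0.007676472082951358 [-12.66536446   3.01533821  28.04924984] 0.07832797207410197 14.12021353840828
```

View pics/w6.png

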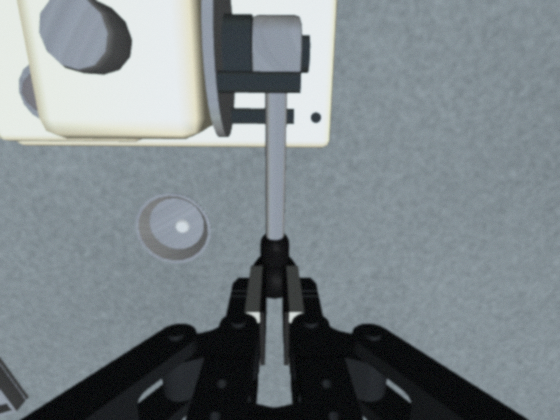

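The lever is on its stop: the force jumped to 28 N over the last 0.8 mm, and the lever axis reads about 10° below horizontal. I ease the push slightly, check, and hand in.

>>> play_rows:
  plan:
    - {"rotation": [0, 0, 0], "xyz": [0, 0, -0.1], "hand": 8}
    - {"rotation": [0, 0, 0], "xyz": [0, 0, 0], "hand": 8}
    - {"rotation": [0, 0, 0], "xyz": [0, 0, 0], "hand": 8}
    - {"rotation": [0, 0, 0], "xyz": [0, 0, 0], "hand": 8}

```text
clock: 15.25
ee_pos: [0.4995, 0.003, 0.1675]
orientation: [[0.935, -0.356, 0.001], [-0.356, -0.935, 0.0], [0.001, -0.001, -1.0]]
wrist_force: [-9.0, 3.4, 22.7]
grip_width: 0.078
finger_force: 11.3
```

```bash
python3 -c "
from plant import env
print(env.sign_off())"
```

```text
the job is handed in; nothing more can be done
None
```

I zeroed the gauge (button fully down, then back up) and then pushed the lever to its stop. The fingertips hold it there from above at about 23 N rather than gripping it, because my first grip on the knob slipped and the lever sprang back once; the eye block, forceps and dish weren't touched.

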